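# Seat the lens on its three-point mount

## Task

On the instrument bench, pick up the lens with the wide round flange and set it, flange down and level, in the three-point mount (the dark round base with three ball-tipped pillars inside three upright pins), centred between the pins so that it bears on all three balls and cannot rock. Lower it in gently rather than dropping it, then let go.

Things in the scene. Friction and masses are not known exactly. Their poses are not given: they have to be found in the camera images.
- lens: Lens to seat: aluminium round flange 80 mm across, 8 mm thick, under a black tube 46 mm across, 44 mm tall (grip this), glass on top; 56 mm high in all, about 0.3 kg. Stands upright, flange down. Origin: centre of the flange's underside, z up; yaw is free. Not wanted: two like lenses with a narrow round flange (54 mm) or a square one (62 mm).
- pad_a: First of the mount's three fixed rest points: a 12 mm steel ball on a 16 mm pillar. Origin: top of the ball, 40 mm above the bench, where the flange bears; z up, x radially outward. The balls stand 120 degrees apart, 28 mm from the mount's centre (the mean of the three). The mount's yaw varies. Not the mount: a like base with one central pillar.
- pad_b: Second rest point, same ball and origin, 120 degrees counter-clockwise from the first seen from above. Outside each ball, on the same radius, stands a fixed steel stop pin 10 mm across, its axis 54 mm from the centre, its top 12 mm above the ball tops. A centred lens has 9 mm of play to each pin.
- pad_c: Third rest point, same ball and origin, 240 degrees counter-clockwise from the first. All three stand on the mount's round dark steel base, 130 mm across, 12 mm thick, fixed to the bench.
There are look-alikes about, which are no part of the job. Leave any orange look-alike of the lens alone.

How it is judged:
By the outcome, as a careful person would: the job done as asked, in the order asked, and still so for the second after the job is handed in, with the robot touching nothing.
It also fails if it takes over 38 s, if anything falls off the work surface, if the arm or the gripper's body presses on something with over 40 N, if the wrist force passes 120 N, or if a joint passes its speed limit or range.

## Robot

A 7-joint arm with a two-finger parallel gripper is mounted at the origin on the work surface. World frame = base frame: x ahead of the robot, y to its left, z up, the work surface at z = 0. Lengths are in m, angles in rad, forces in N, time in s.
With the tool pointing down it reaches from about 0.35 to 0.9 m from the base axis. Payload 8.1 kg.
Tool frame: the origin (TCP) lies midway between the tips of the shut fingers; the grasp point (between the pads) lies 19 mm behind it; z points along the fingers, y is the direction in which the jaws open and shut (so a half turn about z gives the same grasp; the last joint's range is limited). The gripper opens to 85 mm and grips with 20 to 120 N. Pads are 22 mm wide; open, the fingers measure 114 mm over their backs; the gripper's body (76 mm by 85 mm) begins 54 mm behind the grasp point. The pads swing forward as they close: fully open they stand 13 mm farther back than shut.
Start: joints at [-1.281, 0.434, 0.025, 1.573, -0.012, 1.134, -0.075], TCP at [0.239, 0.577, 0.204] pointing down, gripper open.
Joint ranges: [-2.62, 2.62], [-0.44, 2.09], [-1.27, 1.32], [0.08, 2.57], [-1.32, 4.46], [0.12, 2], [-2.74, 2.74]. Speed limits (rad/s): [2.22, 2.22, 3.01, 3.01, 3.14, 3.14, 3.14].

## Interface

Orientations are given as a unit quaternion [x, y, z, w].
In Python, from station import * gives the robot as it stands. The module is installed in compiled form; this text tells all that it offers.
- The arm moves only by the tool play_rows, never from a script. Its argument "commands" is text: rows parted by semicolons, each of 7 numbers parted by spaces: the shift along the tool's x, y, z in units of 30 mm (1.0 is 30 mm), then the turn, a rotation vector about the tool's x, y, z in units of 6 degrees (1.0 is 6 degrees), then the closure in counts, from 0 (fully open) to 255 (shut). In form: tx ty tz wx wy wz gripper; .... A call has exactly 8 rows; each row is the pose to reach, as a shift and turn from the pose commanded when the call began, along the tool's axes at that moment; what a row does not reach only later rows make up. A row lasts 1/10 s, in which the tool goes at most 50 mm and 8.59 degrees, less where a joint would pass 70% of its speed; a pose out of reach is approached as far as the arm can. A call with a gripper value outside its range is refused whole. The fingers move at their own pace and stop on an object; "squeeze" is the grip in N (left out, the last holds). Time passes only in rows, so rows that repeat a pose let the fingers close, or fill a call up. It gives the time, the measured TCP pose, the force and the opening at its end, in the units of the state.
- read_state(): the state, without advancing time (a new reading comes with each control period).
- snapshot(name): name is "side" or "top"; returns the picture (420x560x3 uint8, blue, green, red); there is no depth.
- calibration(name): a dict with "intrinsics" (3x3 intrinsics, pixels), "dist" ([k1, k2, p1, p2, k3] as OpenCV has them; the pictures are not rectified), "world_from_camera" (4x4, takes a point from camera to world coordinates). Camera axes: x right, y up, looking along -z (the intrinsics and any distortion apply to the point x, -y, -z); pixel columns grow to the right and rows downward; lengths in m; the calibration is good to about 2 mm. A picture is of the moment at which its call begins. calibration takes no time and is no camera call.
- finish_job(): hands the job in, once; it reports no verdict.
The state is a dict: "time_s": time; "joint_pos": joint angles; "joint_velocities": joint speeds; "joint_efforts": joint torques, N m; "eef_pos": TCP position; "eef_rot": TCP orientation; "contact_force": force on the tool from outside, world axes, zero at the start; "moment": the same for the moment, N m; "width": finger opening in m.
Only numpy, scipy, OpenCV 4.12 (cv2) and the standard library are available. Lean on these libraries where they do the work, as an engineer would, in place of code of your own. Each camera call takes 0.05 s, during which the arm holds its last target.

## Working session

There is one attempt and no reset: what is moved stays moved. The work goes in short steps, Python scripts to look and compute and a tool call to move; the robot and the scene stay as the last step left them, time stands still between calls to the robot, and variables do not carry over. Pictures are saved under pics/ and viewed, and the job is handed in when it is done.

Besides the shell and the picture viewer there is one more tool, called after "Request:" in YAML: its name, and indented under it one key for each argument. play_rows: Moves the arm, as the interface text tells. Its arguments: {"type":"object","properties":{"commands":{"type":"string"},"squeeze":{"type":"number"}},"required":["commands"]}

```bash
mkdir -p pics; python3 - <<'E'
from station import *
import cv2,numpy as np
for n in("side","top"):
    cv2.imwrite(f"pics/{n}0.png",snapshot(n)); c=calibration(n); print(n,c["intrinsics"],c["dist"],np.round(c["world_from_camera"],4))
s=read_state();print({k:np.round(v,4) for k,v in s.items()})
E
```

```text
side [[499.85509328   0.         276.97707016]
 [  0.         499.85509328 212.16639456]
 [  0.           0.           1.        ]] [-0.12871048  0.          0.          0.          0.        ] [[ 0.9455  0.1988 -0.2578  0.2426]
 [-0.3254  0.5541 -0.7662 -0.7935]
 [-0.0094  0.8084  0.5886  0.6126]
 [ 0.      0.      0.      1.    ]]
top [[444.30480565   0.         278.34615779]
 [  0.         444.30480565 205.61970924]
 [  0.           0.           1.        ]] [-0.00290326  0.          0.          0.          0.        ] [[ 0.02    0.9975 -0.0672  0.411 ]
 [-0.9996  0.0214  0.0204 -0.0388]
 [ 0.0218  0.0668  0.9975  1.1267]
 [ 0.      0.      0.      1.    ]]
{'time_s': np.float64(0.1), 'joint_pos': array([-1.2806,  0.4351,  0.025 ,  1.574 , -0.0116,  1.134 , -0.0751]), 'joint_velocities': array([ 0.0005, -0.0011, -0.0008, -0.0012, -0.001 , -0.0005,  0.0012]), 'joint_efforts': array([ 3.40000e-03, -6.71751e+01,  1.02830e+00, -3.16902e+01,
        1.58000e-02,  7.20000e-03,  0.00000e+00]), 'eef_pos': array([0.2391, 0.5769, 0.203 ]), 'eef_rot': array([ 1.952e-01,  9.808e-01, -7.000e-04, -1.000e-04]), 'contact_force': array([-0.5073, -0.2307,  0.0461]), 'moment': array([ 0.0104, -0.0063, -0.0162]), 'width': np.float64(0.0853)}
```

```bash
ls . pics
```

```text
.:
pics

pics:
side0.png
top0.png
```

View pics/side0.png

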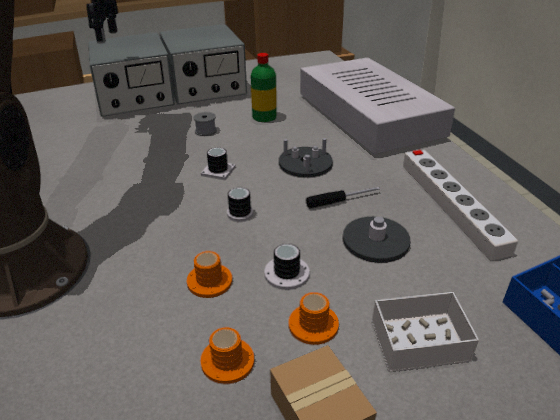

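View pics/top0.png

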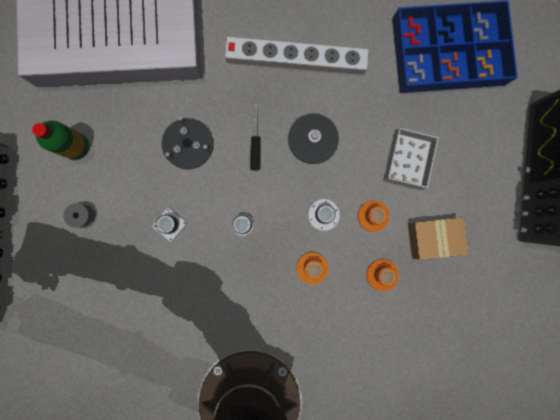

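Black-tube candidates in the top view:
- (324,214): wide round white flange. It fits the description.
- (242,224): narrow flange.
- (168,224): square flange.

The orange lenses at (374,215), (312,268) and (383,275) are decoys. The mount is at (188,143), and the base with a single pillar at (314,138) is another decoy. I'll confirm with enlarged crops.

```bash
python3 - <<'E'
import cv2,numpy as np
t=cv2.imread("pics/top0.png");s=cv2.imread("pics/side0.png")
def crop(im,u,v,r=33,k=6): return cv2.resize(im[v-r:v+r,u-r:u+r],None,fx=k,fy=k,interpolation=cv2.INTER_CUBIC)
a=np.hstack([crop(t,324,214),crop(t,188,143)]);
b=np.hstack([crop(s,287,264),crop(s,305,158)])
o=np.vstack([a,b]);o=cv2.resize(o,(600,600));o=np.clip(o*1.6,0,255).astype('u1');cv2.imwrite("pics/crop1.png",o)
E
```

```text
(no output)
```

View pics/crop1.png

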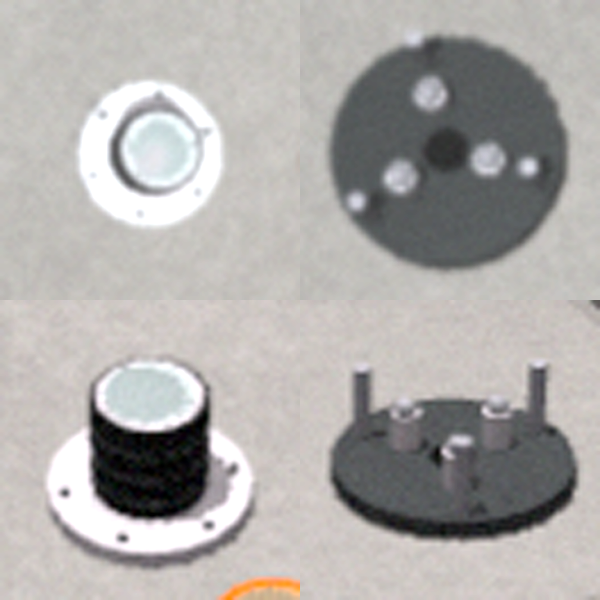

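The crops confirm it: the lens at top (324,214) has a wide round flange, and the mount at top (188,143) has three balls and three pins. Next I'll measure both.

```bash
cat > h.py <<'E'
import cv2,numpy as np
from station import *
def rays(n,px):
    c=calibration(n);T=np.array(c["world_from_camera"])
    p=cv2.undistortPoints(np.array(px,float).reshape(-1,1,2),np.array(c["intrinsics"]),np.array(c["dist"])).reshape(-1,2)
    d=np.c_[p[:,0],-p[:,1],-np.ones(len(p))]@T[:3,:3].T
    return T[:3,3],d
def plane(n,px,z):
    o,d=rays(n,px); return (o+d*((z-o[2])/d[:,2])[:,None])[:,:2]
def proj(n,P):
    c=calibration(n);T=np.linalg.inv(np.array(c["world_from_camera"]))
    q=np.atleast_2d(P)@T[:3,:3].T+T[:3,3]; q=q*[1,-1,-1]
    return cv2.projectPoints(q,np.zeros(3),np.zeros(3),np.array(c["intrinsics"]),np.array(c["dist"]))[0].reshape(-1,2)
def tri(p,q):
    A=np.zeros((3,3));b=np.zeros(3)
    for n,x in(("top",p),("side",q)):
        o,d=rays(n,[x]);d=d[0]/np.linalg.norm(d);M=np.eye(3)-np.outer(d,d);A+=M;b+=M@o
    return np.linalg.solve(A,b)
def circ(xy):
    A=np.c_[2*xy,np.ones(len(xy))];s=np.linalg.lstsq(A,(xy**2).sum(1),rcond=None)[0]
    return s[:2],np.sqrt(s[2]+s[:2]@s[:2])
def blob(mask,u,v,r=None):
    cs=cv2.findContours(mask.astype('u1'),cv2.RETR_EXTERNAL,cv2.CHAIN_APPROX_NONE)[0]
    cs=[c for c in cs if cv2.contourArea(c)>30]
    return min(cs,key=lambda c:np.hypot(*(c.reshape(-1,2).mean(0)-[u,v]))).reshape(-1,2)
E
python3 - <<'E'
from h import *
t=cv2.imread("pics/top0.png");s=cv2.imread("pics/side0.png")
for n,im,u,v,w in(("top",t,324,214,26),("side",s,287,268,34)):
    g=im.min(2).astype(int);m=np.zeros(g.shape,bool);m[v-w:v+w,u-w:u+w]=True
    bg=np.median(g[v-w:v+w,u-w:u+w]); 
    mm=(g>145)&m if n=="top" else (g>145)&m
    c=blob(mm,u,v);h=cv2.convexHull(c).reshape(-1,2)
    print(n,'bg',bg,'lens flange',c.min(0),c.max(0))
    if n=="side": c=c[c[:,1]>266]
    for z in(0.008,): 
        x=plane(n,c,z);print(circ(x), cv2.minEnclosingCircle(x.astype(np.float32)))
for n,im,u,v,w in(("top",t,188,143,36),("side",s,306,160,36)):
    g=im.max(2).astype(int);m=np.zeros(g.shape,bool);m[v-w:v+w,u-w:u+w]=True
    c=cv2.convexHull(blob((g<75)&m,u,v)).reshape(-1,2)
    print(n,'base',c.min(0),c.max(0)); print(circ(plane(n,c,0.012)))
# ball/pin bright blobs, top
for n,im,u,v,w in(("top",t,188,143,32),("side",s,306,156,32)):
    g=im.min(2).astype(np.float32)[v-w:v+w,u-w:u+w]
    b=cv2.resize(g,None,fx=8 if n=='top' else 8,fy=8,interpolation=cv2.INTER_CUBIC)
    cv2.imwrite(f"pics/m_{n}.png",np.clip(b*1.7,0,255))
E
```

```text
top bg 120.0 lens flange [308 199] [339 230]
(array([ 0.46602835, -0.17700077]), np.float64(0.038785152633054334)) ((0.4666750431060791, -0.17609067261219025), 0.04057344049215317)
side bg 122.0 lens flange [264 260] [309 285]
(array([ 0.46661655, -0.17920477]), np.float64(0.033685554077933624)) ((0.4666216969490051, -0.1770627796649933), 0.040058523416519165)
top base [162 118] [213 168]
(array([0.63955125, 0.17159955]), np.float64(0.06431792891199188))
side base [279 140] [332 177]
(array([0.6465075 , 0.18308597]), np.float64(0.08728413330026448))[ WARN:0@0.912] global loadsave.cpp:1063 imwrite_ Unsupported depth image for selected encoder is fallbacked to CV_8U.
```

```bash
python3 - <<'E'
import cv2,numpy as np
a=cv2.imread("pics/m_top.png");b=cv2.imread("pics/m_side.png")
o=cv2.resize(np.hstack([a,b]),(800,400));cv2.imwrite("pics/m.png",o)
E
```

```text
(no output)
```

View pics/m.png

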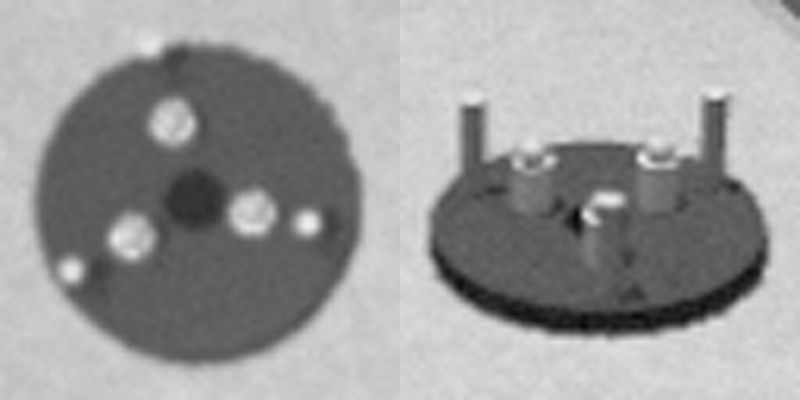

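```bash
cat >> h.py <<'E'
E
python3 - <<'E'
from h import *
T=lambda x,y:(155.5+x/6.25,110.5+y/6.25)
S=lambda x,y:(273.5+(x-400)/6.25,123.5+y/6.25)
pt=[T(150,43),T(308,223),T(71,270)]; bt=[T(173,122),T(252,213),T(132,237)]
ps=[S(473,101),S(714,97),S(610,200)]
P=plane("top",pt,.052);B=plane("top",bt,.037)
print("pins",P,circ(P));print("balls",B,circ(B),B.mean(0)); 
Q=plane("side",ps,.052);print("side pins",Q,circ(Q))
print("base centre from pins project", proj("top",[[*circ(P)[0],.012]]))
bs=[S(533,158),S(659,156),S(604,207)]
R=plane("side",bs,.037);print("side balls",R,circ(R))
# pair by nearest
for p,q in((0,1),(1,2),(2,0)): print(np.round(tri(pt[p],ps[q]),4))
# where do lenses top discs agree
t=cv2.imread("pics/top0.png")
E
```

```text
pins [[0.69449872 0.18537893]
 [0.62477389 0.12153769]
 [0.604067   0.21282688]] (array([0.64145556, 0.17331459]), np.float64(0.05439784572827964))
balls [[0.66691293 0.17832649]
 [0.63122078 0.14596907]
 [0.6204905  0.19286003]] (array([0.63962293, 0.17256498]), np.float64(0.02789155307847863)) [0.6395414 0.1723852]
side pins [[0.60236888 0.20782777]
 [0.69029617 0.17970937]
 [0.62314268 0.11914031]] (array([0.63858238, 0.16953356]), np.float64(0.052705444907962994))
base centre from pins project [[186.71878991 142.33505819]]
side balls [[0.61779821 0.18338504]
 [0.66344785 0.16865986]
 [0.62928806 0.13945076]] (array([0.63705161, 0.16495069]), np.float64(0.02665556368507038))
[0.6945 0.1865 0.0481]
[0.6247 0.1219 0.0503]
[0.6046 0.2136 0.0488]
```

Several fits put the mount centre at about (0.640, 0.172), with pins at azimuths of about 13°, 133° and 253°. The lens is at about (0.4665, -0.177). I'll hold the jaw axis at about -17°, which falls between the pins.

Request:
play_rows:
  commands: "-10.5 -8.3 0 0 0 11 0;-10.5 -8.3 0 0 0 11 0;-10.5 -8.3 0 0 0 11 0;-10.5 -8.3 0 0 0 11 0;-10.5 -8.3 0 0 0 11 0;-10.5 -8.3 0 0 0 11 0;-10.5 -8.3 0 0 0 11 0;-10.5 -8.3 0 0 0 11 0"
  squeeze: 40

```text
time_s: 0.9
eef_pos: [0.4346, 0.2262, 0.2037]
eef_rot: [0.7, 0.714, 0.0, -0.0]
contact_force: [1.0, 0.7, 0.5]
width: 0.0855
```

```bash
cat >> h.py <<'E'
from scipy.spatial.transform import Rotation as R_
def go(pos,jaw_deg):
    s=read_state();p=np.array(s["eef_pos"]);R=R_.from_quat(s["eef_rot"])
    j=np.radians(jaw_deg);y=np.array([np.cos(j),np.sin(j),0]);z=np.array([0,0,-1.]);
    if y@R.as_matrix()[:,1]<0:y=-y
    G=R_.from_matrix(np.c_[np.cross(y,z),y,z])
    print("t",s["time_s"],"pos",np.round(p,4),"jaw",np.degrees(np.arctan2(*R.as_matrix()[[1,0],1])),"q",np.round(s["joint_pos"],2),"w",s["width"],"F",np.round(s["contact_force"],1))
    print("shift",np.round(R.inv().apply(np.array(pos)-p)/.03,3),"turn",np.round(np.degrees((R.inv()*G).as_rotvec())/6,3))
E
python3 -c "
from h import *
go([.4665,-.177,.11],-17)"
```

```text
t 0.9 pos [0.4346 0.2262 0.2037] jaw 1.1631435940774915 q [-0.91  0.21  0.39  1.92 -0.1   1.03 -0.46] w 0.08548987568234462 F [1.  0.7 0.5]
shift [-13.459   0.791   3.121] turn [-1.000e-03 -2.000e-03  3.027e+00]
```

Request:
play_rows:
  commands: "-13.4 0.8 2 0 0 3 0;-13.4 0.8 2 0 0 3 0;-13.4 0.8 2 0 0 3 0;-13.4 0.8 2 0 0 3 0;-13.4 0.8 2 0 0 3 0;-13.4 0.8 2 0 0 3 0;-13.4 0.8 2 0 0 3 0;-13.4 0.8 2 0 0 3 0"

```text
time_s: 1.7
eef_pos: [0.4678, -0.1678, 0.1444]
eef_rot: [0.801, 0.599, 0.0, -0.0]
contact_force: [1.5, 0.6, 1.3]
width: 0.0853
```

```bash
python3 -c "
from h import *
go([.4665,-.177,.014],-17)"
```

```text
t 1.7 pos [ 0.4678 -0.1678  0.1444] jaw -16.472790337095287 q [-0.25  0.32  0.63  1.99 -0.24  0.9   0.22] w 0.08528226869136189 F [1.5 0.6 1.3]
shift [-0.307  0.046  4.347] turn [ 0.    -0.003  0.088]
```

Request:
play_rows:
  commands: "-0.3 0.05 0 0 0 0 0;-0.3 0.05 1 0 0 0 0;-0.3 0.05 2 0 0 0 0;-0.3 0.05 2 0 0 0 0;-0.3 0.05 2 0 0 0 0;-0.3 0.05 2 0 0 0 0;-0.3 0.05 2 0 0 0 0;-0.3 0.05 2 0 0 0 0"

```text
time_s: 2.5
eef_pos: [0.4676, -0.1751, 0.0857]
eef_rot: [0.801, 0.598, 0.001, 0.001]
contact_force: [1.1, 0.3, 0.2]
width: 0.0857
```

```bash
python3 -c "
from h import *
go([.4665,-.177,.014],-17)
s=snapshot('side');t=snapshot('top')
a=cv2.resize(s[180:320,200:380],None,fx=2.2,fy=2.2);b=cv2.resize(t[144:284,234:414],None,fx=2.2,fy=2.2)
cv2.imwrite('pics/pre.png',np.clip(np.hstack([a,b])*1.5,0,255))"
```

```text
t 2.5 pos [ 0.4676 -0.1751  0.0857] jaw -16.485755661377056 q [-0.19  0.41  0.58  2.05 -0.32  0.77  0.3 ] w 0.08565858800948506 F [1.1 0.3 0.2]
shift [-0.073 -0.021  2.391] turn [ 0.016 -0.004  0.086][ WARN:0@3.998] global loadsave.cpp:1063 imwrite_ Unsupported depth image for selected encoder is fallbacked to CV_8U.
```

View pics/pre.png

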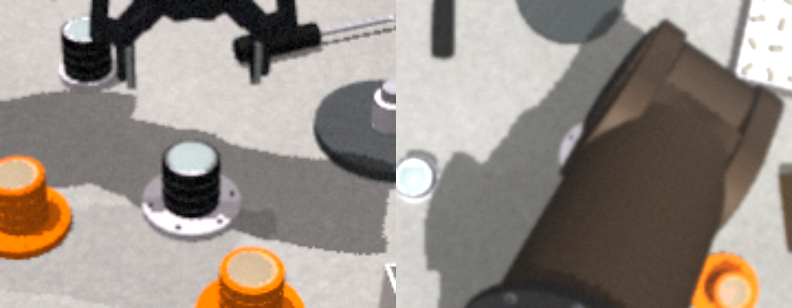

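In the side crop the fingers at (130,70) and (255,70) straddle the lens at (190,180). Descending.

Request:
play_rows:
  commands: "-0.07 -0.02 0.6 0 0 0 0;-0.07 -0.02 1.2 0 0 0 0;-0.07 -0.02 1.8 0 0 0 0;-0.07 -0.02 2.4 0 0 0 0;-0.07 -0.02 2.4 0 0 0 0;-0.07 -0.02 2.4 0 0 0 0;-0.07 -0.02 2.4 0 0 0 60;-0.07 -0.02 2.4 0 0 0 90"

```text
time_s: 3.4
eef_pos: [0.4664, -0.1771, 0.0136]
eef_rot: [0.801, 0.598, 0.001, 0.001]
contact_force: [-0.4, -0.1, -0.4]
width: 0.0594
```

Request:
play_rows:
  commands: "0 0 0 0 0 0 110;0 0 0 0 0 0 130;0 0 0 0 0 0 160;0 0 0 0 0 0 200;0 0 0 0 0 0 255;0 0 0 0 0 0 255;0 0 0 0 0 0 255;0 0 0 0 0 0 255"
  squeeze: 50

```text
time_s: 4.2
eef_pos: [0.4661, -0.177, 0.0137]
eef_rot: [0.801, 0.598, 0.001, 0.0]
contact_force: [-3.2, 1.1, 11.9]
width: 0.0436
```

```bash
python3 -c "
from h import *
go([.4665,-.177,.11],-17)
s=snapshot('side')
a=cv2.resize(s[180:320,200:380],None,fx=4,fy=4)
cv2.imwrite('pics/grip.png',np.clip(a*1.5,0,255).astype('u1'))"
```

```text
t 4.2 pos [ 0.4661 -0.177   0.0137] jaw -16.514226174787662 q [-0.1   0.53  0.49  2.1  -0.43  0.61  0.4 ] w 0.04360459272218339 F [-3.2  1.1 11.9]
shift [ 0.005  0.017 -3.21 ] turn [ 0.009 -0.007  0.081]
```

View pics/grip.png

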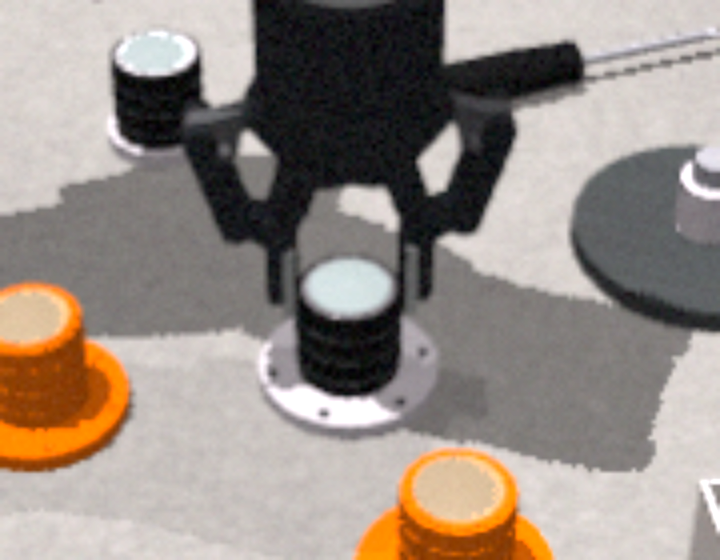

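```bash
python3 -c "
from h import *
print((proj('side',[[.4665,-.177,0],[.4665,-.177,.014],[.4665,-.177,.033],[.4665,-.177,.056]])-[200,180])*4)"
```

```text
[[345.62689465 373.25127098]
 [345.6941316  350.02099281]
 [345.78527296 317.75322553]
 [345.89527805 277.51359113]]
```

```bash
python3 -c "
from h import *
T=R_.from_quat(read_state()['eef_rot']).as_matrix();y=T[:,1];print(T)
c=np.array([.4676,-.1751,.0857]);print(proj('side',[c+[0,0,.013]+y*s*.043 for s in(-1,1)]))
c=np.array([.4661,-.177,.0137]);
for h in(.0,.005,.03): print(h,(proj('side',[c+[0,0,h]+y*s*.023 for s in(-1,1)])-[200,180])*4)"
```

```text
[[ 2.84215744e-01  9.58759758e-01  1.06598877e-03]
 [ 9.58760073e-01 -2.84216333e-01  4.45049419e-04]
 [ 7.29666892e-04  8.95537417e-04 -9.99999333e-01]]
[[261.00420809 229.90111677]
 [312.41460439 228.10219613]]
0.0 [[292.85896194 352.65833566]
 [396.72954257 348.76441475]]
0.005 [[292.69977162 344.25417619]
 [396.9300792  340.36063574]]
0.03 [[291.8881173  301.33104836]
 [397.94746253 297.44184136]]
```

```bash
python3 -c "
from h import *
print(proj('side',[[.239,.577,.203],[.239,.577,.216],[.239,.577,.243]]),proj('side',[[.239-.0163,.577-.0393,.216],[.239+.0163,.577+.0393,.216]]))
s=cv2.imread('pics/side0.png');cv2.imwrite('pics/i0.png',np.clip(cv2.resize(s[0:70,60:150],None,fx=6,fy=6)*1.8,0,255).astype('u1'))
s=snapshot('side');cv2.imwrite('pics/full1.png',s)
t=snapshot('top');cv2.imwrite('pics/full1t.png',t)
"
```

```text
[[109.45959544  51.44003861]
 [108.60030837  46.68959642]
 [106.80621681  36.69250604]] [[102.97829234  51.87403694]
 [113.94078575  41.78438851]]
```

View pics/i0.png

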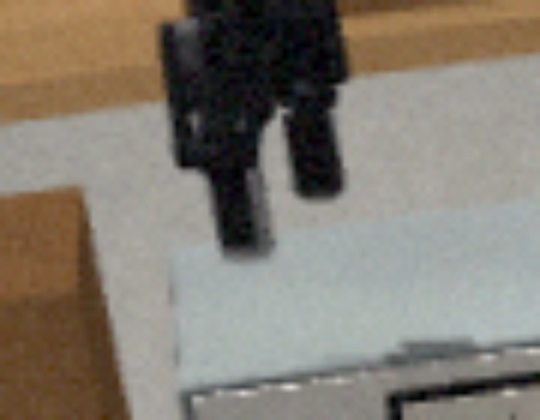

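View pics/full1.png

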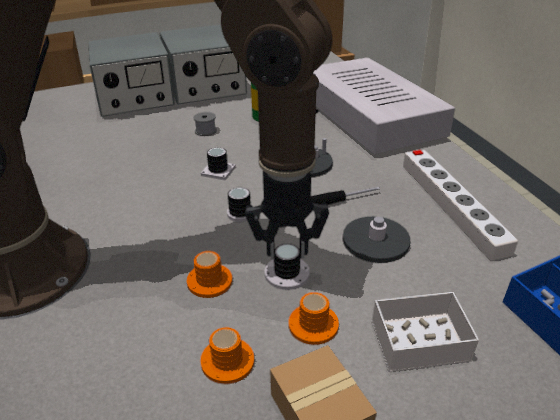

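View pics/full1t.png

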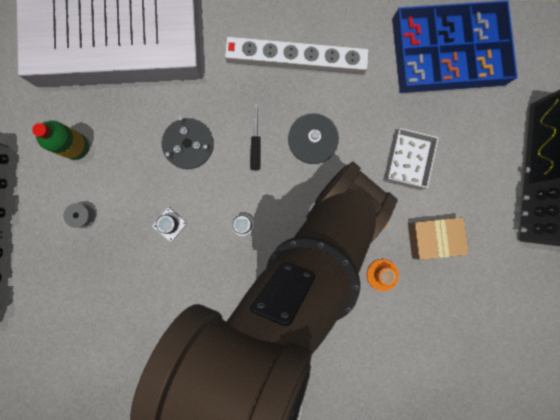

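Both in the start picture and now, the fingertips appear about 27 mm higher than the stated TCP implies. Here they sit at crop (275,300), around z≈43 mm, so the jaws hold only the top 9 mm of the tube. I'll open, lower in small steps while watching the force, and regrip.

Request:
play_rows:
  commands: "0 0 0 0 0 0 0;0 0 0 0 0 0 0;0 0 0 0 0 0 0;0 0 0 0 0 0 0;0 0 0.1 0 0 0 0;0 0 0.2 0 0 0 0;0 0 0.3 0 0 0 0;0 0 0.3 0 0 0 0"

```text
time_s: 5.15
eef_pos: [0.4653, -0.1768, 0.0032]
eef_rot: [0.801, 0.598, -0.0, -0.0]
contact_force: [0.2, 0.8, -0.7]
width: 0.0853
```

```bash
python3 -c "
from h import *
go([.4665,-.177,.00],-17)
s=snapshot('side')
a=cv2.resize(s[180:320,200:380],None,fx=4,fy=4)
cv2.imwrite('pics/grip2.png',np.clip(a*1.5,0,255).astype('u1'))"
```

```text
t 5.15 pos [ 0.4653 -0.1768  0.0032] jaw -16.512447421635205 q [-0.09  0.54  0.48  2.11 -0.44  0.59  0.41] w 0.08525394395599803 F [ 0.2  0.8 -0.7]
shift [0.006 0.039 0.107] turn [-0.009  0.     0.081]
```

View pics/grip2.png

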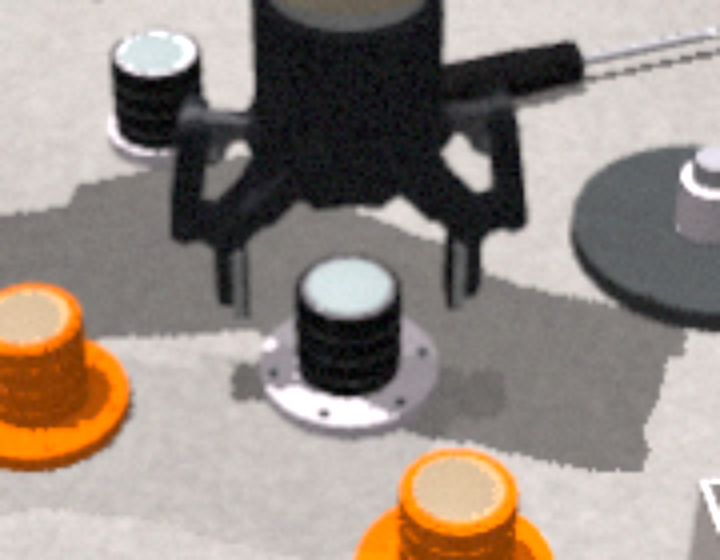

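Request:
play_rows:
  commands: "0 0 0.1 0 0 0 0;0 0 0.2 0 0 0 0;0 0 0.3 0 0 0 0;0 0 0.3 0 0 0 0;0 0 0.3 0 0 0 70;0 0 0.3 0 0 0 90;0 0 0.3 0 0 0 100;0 0 0.3 0 0 0 110"

```text
time_s: 6.0
eef_pos: [0.4658, -0.177, -0.0052]
eef_rot: [0.801, 0.598, 0.0, 0.0]
contact_force: [-0.6, 0.8, -0.2]
width: 0.0487
```

Request:
play_rows:
  commands: "0 0 0 0 0 0 120;0 0 0 0 0 0 130;0 0 0 0 0 0 160;0 0 0 0 0 0 200;0 0 0 0 0 0 255;0 0 0 0 0 0 255;0 0 0 0 0 0 255;0 0 0 0 0 0 255"
  squeeze: 50

```text
time_s: 6.8
eef_pos: [0.4659, -0.177, -0.0049]
eef_rot: [0.801, 0.598, 0.0, 0.0]
contact_force: [-0.8, 0.2, 6.3]
width: 0.0447
```

```bash
python3 -c "
from h import *
go([.4665,-.177,.1],-17)
s=snapshot('side');cv2.imwrite('pics/raw3.png',s)
a=cv2.resize(s[180:320,200:380],None,fx=4,fy=4)
cv2.imwrite('pics/grip3.png',np.clip(a*1.5,0,255).astype('u1'))"
```

```text
t 6.8 pos [ 0.4659 -0.177  -0.0049] jaw -16.513738439686083 q [-0.08  0.56  0.46  2.11 -0.46  0.57  0.42] w 0.04470450242522064 F [-0.8  0.2  6.3]
shift [ 0.007  0.021 -3.496] turn [ 0.004 -0.003  0.081]
```

View pics/grip3.png

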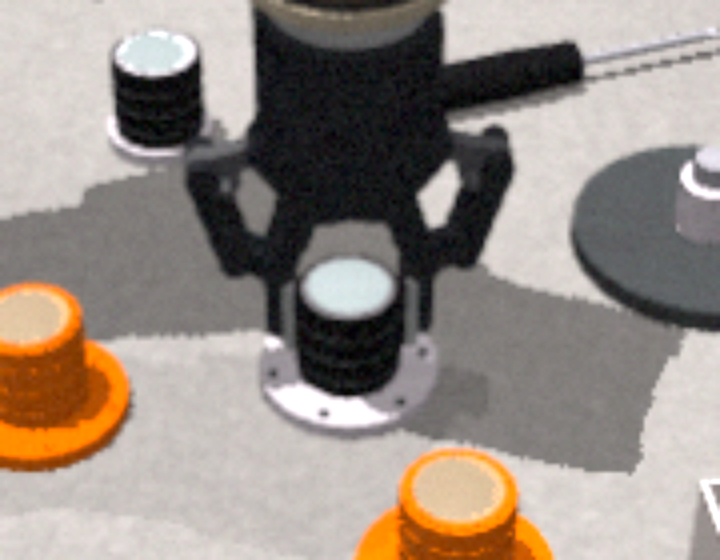

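Now the tips are at crop y≈332 (z≈25 mm), which is a solid grip on the tube. Lifting.

Request:
play_rows:
  commands: "0 0 -0.3 0 0 0 255;0 0 -0.8 0 0 0 255;0 0 -1.6 0 0 0 255;0 0 -2.4 0 0 0 255;0 0 -3.2 0 0 0 255;0 0 -3.4 0 0 0 255;0 0 -3.4 0 0 0 255;0 0 -3.4 0 0 0 255"

```text
time_s: 7.65
eef_pos: [0.4651, -0.1765, 0.0959]
eef_rot: [0.801, 0.598, -0.0, -0.001]
contact_force: [-0.0, -0.2, -3.4]
width: 0.0447
```

```bash
python3 -c "
from h import *
go([.640,.172,.097],-17)
s=snapshot('side');cv2.imwrite('pics/raw4.png',s)
a=cv2.resize(s[130:270,200:380],None,fx=4,fy=4)
cv2.imwrite('pics/lift.png',np.clip(a*1.5,0,255).astype('u1'))"
```

```text
t 7.65 pos [ 0.4651 -0.1765  0.0959] jaw -16.49130419566034 q [-0.2   0.4   0.6   2.04 -0.31  0.79  0.3 ] w 0.044725084059270406 F [-0.  -0.2 -3.4]
shift [12.794  2.291 -0.036] turn [-0.011 -0.001  0.085]
```

View pics/lift.png

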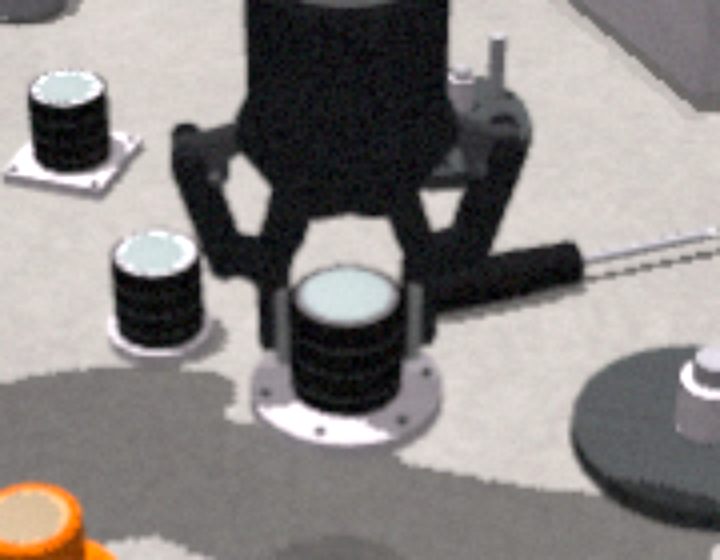

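The lens is held level, with a load of about 3.4 N. Carrying it to the mount.

Request:
play_rows:
  commands: "0.5 0.1 0 0 0 0 255;1.4 0.25 0 0 0 0 255;2.6 0.45 0 0 0 0 255;3.9 0.7 0 0 0 0 255;5.1 0.9 0 0 0 0 255;6.2 1.1 0 0 0 0 255;7 1.25 0 0 0 0 255;7.4 1.3 0 0 0 0 255"

```text
time_s: 8.5
eef_pos: [0.5667, 0.0287, 0.0955]
eef_rot: [0.8, 0.6, -0.0, -0.001]
contact_force: [0.3, -0.4, -2.8]
width: 0.045
```

Request:
play_rows:
  commands: "0.6 0.1 0 0 0 0 255;1.5 0.3 0 0 0 0 255;2.6 0.5 0 0 0 0 255;3.7 0.7 0 0 0 0 255;4.6 0.85 0 0 0 0 255;5.2 0.95 0 0 0 0 255;5.4 1 0 0 0 0 255;5.4 1 0 0 0 0 255"

```text
time_s: 9.3
eef_pos: [0.6409, 0.1716, 0.0962]
eef_rot: [0.801, 0.598, -0.0, 0.0]
contact_force: [1.0, -0.3, -2.6]
width: 0.0446
```

```bash
python3 -c "
from h import *
go([.640,.172,.06],-17)
for n in ('side','top'):
  s=snapshot(n);cv2.imwrite(f'pics/over_{n}.png',s)
s=cv2.imread('pics/over_side.png');t=cv2.imread('pics/over_top.png')
a=cv2.resize(s[70:190,215:395],None,fx=4,fy=4)
cv2.imwrite('pics/over.png',np.clip(a*1.5,0,255).astype('u1'))
cv2.imwrite('pics/overt.png',np.clip(cv2.resize(t[80:220,100:280],None,fx=3,fy=3)*1.5,0,255).astype('u1'))
"
```

```text
t 9.3 pos [0.6409 0.1716 0.0962] jaw -16.49291671843847 q [-0.69  0.64  0.55  1.62 -0.38  0.99 -0.3 ] w 0.04463669064267656 F [ 1.  -0.3 -2.6]
shift [ 0.004 -0.031  1.208] turn [-0.004  0.007  0.085]
```

View pics/over.png

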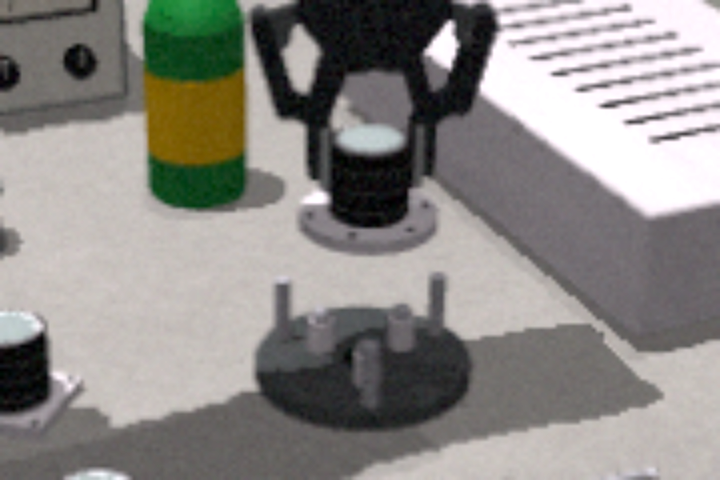

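View pics/overt.png

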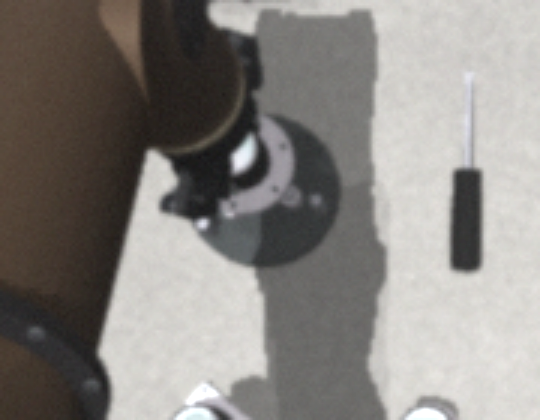

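```bash
python3 -c "
from h import *
a=np.linspace(0,2*np.pi,200)
def ext(n,c,z,r=.04):
    q=proj(n,[[c[0]+r*np.cos(t),c[1]+r*np.sin(t),z] for t in a]);return q
q=np.r_[ext('side',(.6414,.1716),.109),ext('side',(.6414,.1716),.101)]
print('pred',q.min(0),q.max(0))
s=cv2.imread('pics/over_side.png');h=cv2.imread('pics/over_side.png').min(2)
print('pred crop',(q.min(0)-[215,70]+.5)*4,(q.max(0)-[215,70]+.5)*4)
t=cv2.imread('pics/over_top.png')
o=np.clip(cv2.resize(t[100:180,150:230],None,fx=7,fy=7)*1.5,0,255).astype('u1')
for c,z,col in(((.6414,.1716),.109,(0,0,255)),((.640,.172),.012,(0,255,0))):
    r=.04 if z>.1 else .065
    cv2.polylines(o,[np.int32((ext('top',c,z,r)-[150,100]+.5)*7)],True,col)
o2=np.clip(cv2.resize(s[110:190,270:350],None,fx=7,fy=7)*1.5,0,255).astype('u1')
for c,z,col,r in(((.6414,.1716),.109,(0,0,255),.04),((.6414,.1716),.101,(0,0,255),.04),((.640,.172),.012,(0,255,0),.065),((.640,.172),.0,(0,255,0),.065)):
    cv2.polylines(o2,[np.int32((ext('side',c,z,r)-[270,110]+.5)*7)],True,col)
cv2.imwrite('pics/ov.png',cv2.resize(np.hstack([o,o2]),(800,400)))
"
```

```text
pred [289.08342681 114.35707734] [324.07568159 132.90823938]
pred crop [298.33370724 179.42830936] [438.30272635 253.63295751]
```

View pics/ov.png

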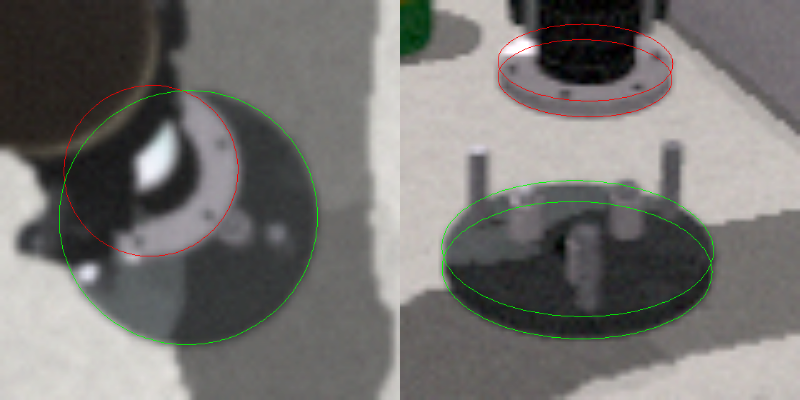

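The predicted outlines match the lens and the mount in both views. Lowering to just above the balls.

Request:
play_rows:
  commands: "0 -0.03 0.3 0 0 0 255;0 -0.03 0.7 0 0 0 255;0 -0.03 1.1 0 0 0 255;0 -0.03 1.4 0 0 0 255;0 -0.03 1.6 0 0 0 255;0 -0.03 1.75 0 0 0 255;0 -0.03 1.8 0 0 0 255;0 -0.03 1.8 0 0 0 255"

```text
time_s: 10.2
eef_pos: [0.6403, 0.1719, 0.0427]
eef_rot: [0.801, 0.598, 0.0, 0.0]
contact_force: [0.5, -0.4, -3.0]
width: 0.0449
```

```bash
cat > look.py <<'E'
from h import *
import sys
k=sys.argv[1];z=float(sys.argv[2])
go([.640,.172,z],-16.5)
a=np.linspace(0,2*np.pi,200)
o=[]
for n,u,v in(('top',147,100),('side',265,105)):
    s=snapshot(n);cv2.imwrite(f'pics/{k}_{n}.png',s)
    o.append(np.clip(cv2.resize(s[v:v+80,u:u+80],(400,400),interpolation=cv2.INTER_CUBIC)*1.6,0,255).astype('u1'))
cv2.imwrite(f'pics/{k}.png',np.hstack(o))
E
python3 look.py near .035
```

```text
t 10.2 pos [0.6403 0.1719 0.0427] jaw -16.508735541742535 q [-0.67  0.7   0.52  1.67 -0.42  0.89 -0.27] w 0.04491186701778044 F [ 0.5 -0.4 -3. ]
shift [ 0.002 -0.01   0.257] turn [ 0.001 -0.    -0.001]
```

View pics/near.png

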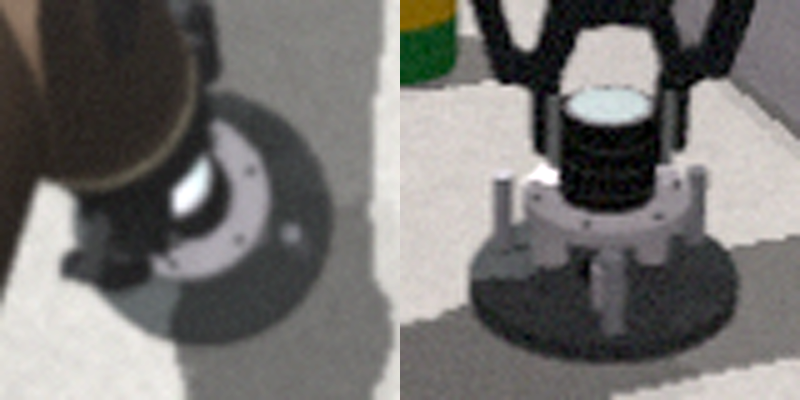

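The lens hovers centred between the pins: pins at side-crop (503,180) and (697,175), flange 525–700. Lowering slowly.

Request:
play_rows:
  commands: "0 0 0.02 0 0 0 255;0 0 0.05 0 0 0 255;0 0 0.08 0 0 0 255;0 0 0.11 0 0 0 255;0 0 0.14 0 0 0 255;0 0 0.16 0 0 0 255;0 0 0.18 0 0 0 255;0 0 0.2 0 0 0 255"

```text
time_s: 11.1
eef_pos: [0.6402, 0.1718, 0.0367]
eef_rot: [0.801, 0.598, 0.0, 0.0]
contact_force: [-0.2, -0.4, -3.6]
width: 0.0447
```

Request:
play_rows:
  commands: "0 0 0.01 0 0 0 255;0 0 0.02 0 0 0 255;0 0 0.03 0 0 0 255;0 0 0.04 0 0 0 255;0 0 0.05 0 0 0 255;0 0 0.06 0 0 0 255;0 0 0.06 0 0 0 255;0 0 0.06 0 0 0 255"

```text
time_s: 11.9
eef_pos: [0.6402, 0.1719, 0.0352]
eef_rot: [0.801, 0.598, 0.0, -0.0]
contact_force: [-0.1, 1.0, -0.4]
width: 0.0447
```

The weight is coming off, so contact has begun. I'll press slightly further to bear on all three balls.

Request:
play_rows:
  commands: "0 0 0.01 0 0 0 255;0 0 0.02 0 0 0 255;0 0 0.03 0 0 0 255;0 0 0.03 0 0 0 255;0 0 0.03 0 0 0 255;0 0 0.03 0 0 0 255;0 0 0.03 0 0 0 255;0 0 0.03 0 0 0 255"

```text
time_s: 12.7
eef_pos: [0.6403, 0.1719, 0.0349]
eef_rot: [0.801, 0.598, 0.0, -0.0]
contact_force: [-3.0, 0.6, 7.5]
width: 0.0446
```

```bash
python3 look.py seat .035; python3 -c "
from h import *
print(read_state()['moment'])"
```

```text
t 12.7 pos [0.6403 0.1719 0.0349] jaw -16.512611876714242 q [-0.66  0.71  0.51  1.67 -0.43  0.88 -0.27] w 0.04463158320282143 F [-3.   0.6  7.5]
shift [ 0.    -0.01  -0.004] turn [ 0.002 -0.006 -0.002]
[-0.08197723  0.84505077  0.05421404]
```

View pics/seat.png

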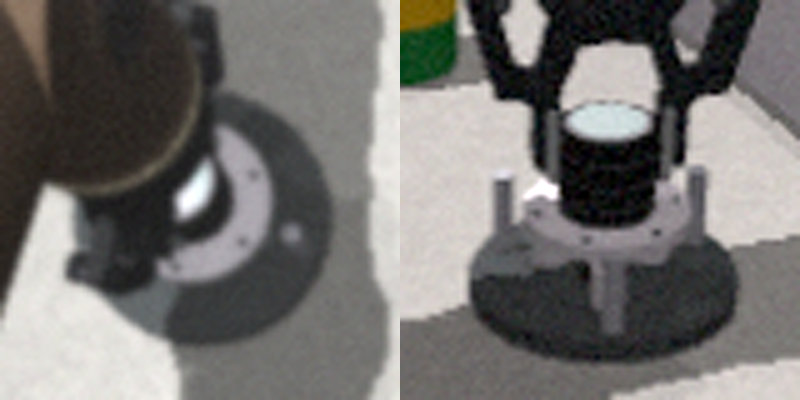

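It's seated at the predicted height with a bearing force of 7.5 N. Releasing gradually.

Request:
play_rows:
  commands: "0 0 0 0 0 0 125;0 0 0 0 0 0 115;0 0 0 0 0 0 105;0 0 0 0 0 0 90;0 0 0 0 0 0 60;0 0 0 0 0 0 20;0 0 0 0 0 0 0;0 0 0 0 0 0 0"

```text
time_s: 13.6
eef_pos: [0.6402, 0.1718, 0.034]
eef_rot: [0.801, 0.598, 0.0, -0.0]
contact_force: [-0.6, -0.1, -0.2]
width: 0.0855
```

```bash
python3 look.py rel .135
```

```text
t 13.6 pos [0.6402 0.1718 0.034 ] jaw -16.509971814195715 q [-0.66  0.71  0.51  1.67 -0.43  0.88 -0.27] w 0.08546362099987413 F [-0.6 -0.1 -0.2]
shift [ 0.004 -0.007 -3.365] turn [ 0.    -0.    -0.002]
```

View pics/rel.png

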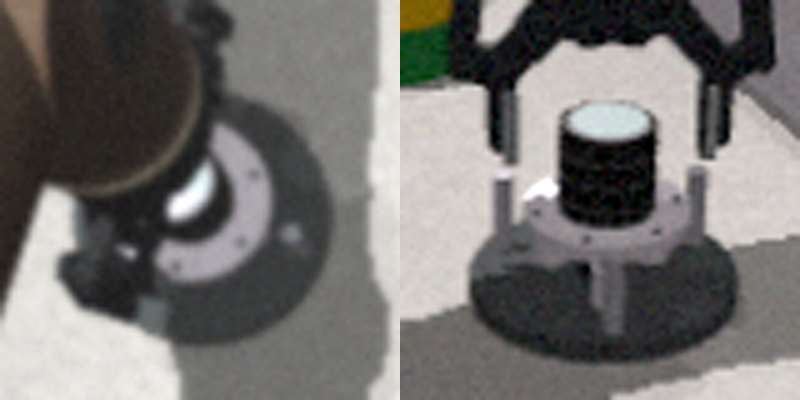

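The jaws are open and clear of the lens, which didn't move. Retreating straight up, then back toward the base so the top camera can see the lens.

Request:
play_rows:
  commands: "0 0 -0.3 0 0 0 0;0 0 -0.8 0 0 0 0;0 0 -1.6 0 0 0 0;0 0 -2.6 0 0 0 0;0 0 -3.6 0 0 0 0;0 0 -4.4 0 0 0 0;0 0 -4.8 0 0 0 0;0 0 -4.8 0 0 0 0"

```text
time_s: 14.5
eef_pos: [0.6413, 0.1719, 0.1806]
eef_rot: [0.801, 0.598, 0.002, 0.001]
contact_force: [-0.4, 0.3, -0.8]
width: 0.0853
```

Request:
play_rows:
  commands: "-2 -2 -1 0 0 0 0;-5 -5 -1 0 0 0 0;-6 -6 -1 0 0 0 0;-6 -6 -1 0 0 0 0;-6 -6 -1 0 0 0 0;-6 -6 -1 0 0 0 0;-6 -6 -1 0 0 0 0;-6 -6 -1 0 0 0 0"

```text
time_s: 15.3
eef_pos: [0.4173, 0.0513, 0.208]
eef_rot: [0.801, 0.599, 0.0, 0.0]
contact_force: [0.5, -0.2, 0.2]
width: 0.0854
```

```bash
python3 look.py fin .135; python3 - <<'E'
from h import *
t=cv2.imread("pics/fin_top.png");s=cv2.imread("pics/fin_side.png")
a=np.linspace(0,2*np.pi,200)
def ext(n,c,z,r): return proj(n,[[c[0]+r*np.cos(q),c[1]+r*np.sin(q),z] for q in a])
o=[]
for n,im,u,v in(('top',t,147,100),('side',s,265,105)):
    b=np.clip(cv2.resize(im[v:v+80,u:u+80],(400,400),interpolation=cv2.INTER_CUBIC)*1.6,0,255).astype('u1')
    for z,r,col in((.048,.04,(0,0,255)),(.092,.023,(0,0,255)),(.012,.065,(0,255,0))):
        cv2.polylines(b,[np.int32((ext(n,(.640,.172),z,r)-[u,v]+.5)*5)],True,col)
    o.append(b)
cv2.imwrite("pics/fin_ov.png",np.hstack(o))
E
```

```text
t 15.3 pos [0.4173 0.0513 0.208 ] jaw -16.45600613497779 q [-0.87  0.08  0.68  2.07 -0.06  1.01 -0.45] w 0.0854199831106195 F [ 0.5 -0.2  0.2]
shift [5.962 5.977 2.441] turn [ 0.007 -0.004  0.007]
```

View pics/fin_ov.png

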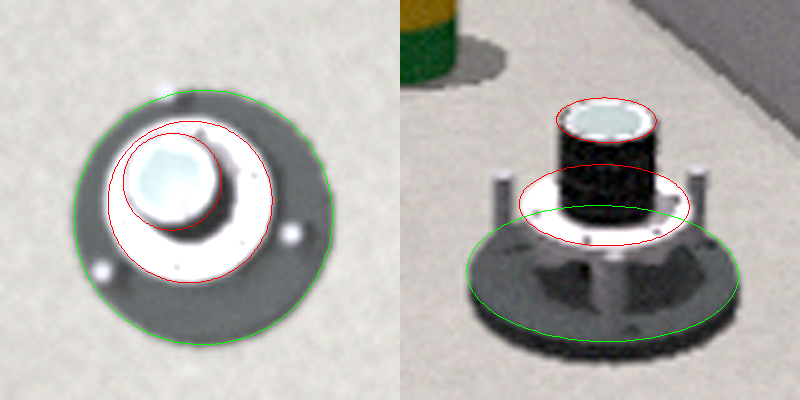

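View pics/fin.png

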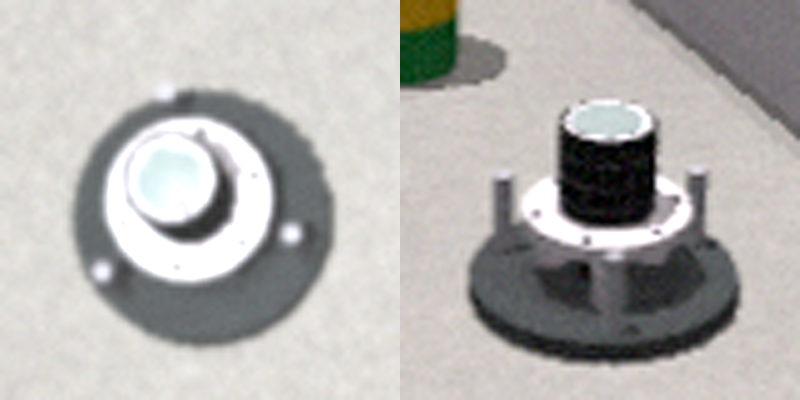

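```bash
python3 - <<'E'
from h import *
t=cv2.imread("pics/fin_top.png")
T=lambda x,y:(146.5+x/5,99.5+y/5)
P=plane("top",[T(165,93),T(290,233),T(102,271)],.052);pc=circ(P)
g=t.min(2);m=np.zeros(g.shape,bool);m[120:158,164:205]=True
c=cv2.convexHull(blob((g>110)&m,185,140)).reshape(-1,2)
fc=circ(plane("top",c,.048));print(pc,fc,fc[0]-pc[0],np.linalg.norm(P-fc[0],axis=1)-.045)
E
```

```text
(array([0.64048761, 0.17347129]), np.float64(0.05354950760807839)) (array([0.64116298, 0.17294005]), np.float64(0.04094086858792219)) [ 0.00067537 -0.00053124] [0.00801258 0.00824303 0.00939845]
```

The lens sits within about 1 mm of the pin centre, with 8.0 to 9.4 mm of play to each pin. Handing in.

```bash
python3 -c "
from station import *
print(finish_job())"
```

```text
the job is handed in; nothing more can be done
None
```

The wide-flange lens is seated flange down in the three-point mount, released and handed in at about 15.4 s. `finish_job()` gives no verdict, so this rests on my own checks.

- **Lowering:** the weight came off the gripper at TCP z≈35 mm, the height expected for a flange resting on the 40 mm balls. I pressed to about 7.5 N so it bore on all three, then opened the jaws slowly. The lens did not visibly move.
- **Final pictures:** with the arm clear, predicted outlines of a level, seated lens matched both views to about 1 mm. From the top view the flange centre is about 0.9 mm off the pin centre, with 8.0 to 9.4 mm of play to each pin. I did not push on the lens to test for rocking.
- **Disagreements:**
  - The fingertips appeared about 20–27 mm higher in the pictures than the TCP figures imply. My first grip caught only the top 9 mm of the tube, so I opened, lowered about 18 mm and regripped before lifting.
  - The width reading was 44.7 mm on the 46 mm tube.
  - The top and side views put the mount centre about 3–5 mm apart on the pins and 8 mm apart on the balls. I used (0.640, 0.172), which follows the top view and is 2–3 mm from the side view's pin fit.

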